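# Record and scan a box at the dispatch bench

## Robot

A 6-joint arm with a two-finger parallel gripper is mounted at the origin on the work surface. World frame = base frame: x ahead of the robot, y to its left, z up, the work surface at z = 0. Lengths are in m, angles in rad, forces in N, time in s.
With the tool pointing down it reaches from about 0.35 to 0.975 m from the base axis. Payload 4.9 kg.
Tool frame: the origin (TCP) lies midway between the tips of the shut fingers; the grasp point (between the pads) lies 19 mm behind it; z points along the fingers, y is the line along which they close (so a half turn about z gives the same grasp; the last joint's range is limited). The gripper opens to 85 mm and grips with 20 to 120 N. Pads are 22 mm wide; open, the fingers measure 114 mm over their backs; the gripper's body (76 mm by 85 mm) begins 54 mm behind the grasp point. The pads swing forward as they close: fully open they stand 13 mm farther back than shut.
Start: joints at [-0.119, 0.053, 1.613, -0, 1.476, -0.119], TCP at [0.625, 0, 0.21] pointing down, gripper open.
Joint ranges: [-3.01, 3.01], [-1.01, 2.22], [0.06, 2.58], [-1.02, 4.17], [0.09, 2.62], [-3.14, 3.14]. Speed limits (rad/s): [2.57, 2.57, 3.14, 3.14, 3.14, 3.14].

## Interface

Orientations are given as a unit quaternion [w, x, y, z].
In Python, from plant import state, grab_frame, job_done, cut_out, place_of gives the robot as it stands.
- The arm moves only by the tool jog_arm, never from a script. Its argument "motion" is text: rows parted by semicolons, each of 7 numbers parted by spaces: the opening in per cent of the stroke, from 0 (shut) to 100 (fully open), then the shift along the tool's x, y, z as a fraction of full scale, then the turn, a rotation vector about the tool's x, y, z as a fraction of full scale. A call has exactly 5 rows; each row is the pose to reach, as a shift and turn from the pose commanded when the call began, along the tool's axes at that moment; what a row does not reach only later rows make up. Full scale, the value 1, is 50 cm for a shift and 1.5 rad for a turn. A row lasts 1/8 s, in which the tool goes at most 62.5 mm and 10.7 degrees, less where a joint would pass 70% of its speed; a pose out of reach is approached as far as the arm can. A call with a number of a shift or a turn outside -1 to 1 is refused whole. A call with a gripper value outside its range is refused whole. The fingers move at their own pace and stop on an object; the grip force is fixed at half the most. Time passes only in rows, so rows that repeat a pose let the fingers close, or fill a call up. It gives the time, the measured TCP pose, the force, the opening and the grip force at its end, in the units of the state.
- state(): the state, without advancing time (a new reading comes with each control period).
- grab_frame(name): name is "scene" or "side" or "wrist"; returns a dict with "color" (420x560x3 uint8, red, green, blue), "range_z" (420x560 float32, m along the optical axis (not along the pixel's ray), 0 where there is no reading), "intrinsics" (3x3 intrinsics, pixels), "k1" (the pictures are not rectified: a ray, as slopes to the right and down, at radius r is drawn at 1 + k1 r^2 times it, then the intrinsics apply), "world_from_camera" (4x4, takes a point from camera to world coordinates). Camera axes: x right, y up, looking along -z (the intrinsics and any distortion apply to the point x, -y, -z); pixel columns grow to the right and rows downward; lengths in m; the calibration is good to about 2 mm. A picture is of the moment at which its call begins.
- job_done(): hands the job in; it is judged then, once.
Trained networks look in the newest picture that a camera, given by its name, has taken for a name from the list of things; names that differ only in an ending like _2 or _b are one class to them, and where a whole thing is asked for, a point or a joint stands for the part that bears it (a point fixed in the world has none). Each returns a list of dicts, best first, with "p" (0 to 1); they miss things now and then, are a little off and sometimes report something else, mostly with a low value. They report only what shows in the picture. A call takes as long as a camera call. They do not tell look-alikes from the thing itself.
- cut_out(camera, thing): "pixels" (420x560 bool, what is visible of it).
- place_of(camera, thing): "at" ([x, y, z] in m, in world coordinates, good to about 4 mm: a listed point, or the origin of a listed thing).
The state is a dict: "time": time; "joint_pos": joint angles; "joint_vel": joint speeds; "joint_efforts": joint torques, N m; "tool_pos": TCP position; "tool_rot": TCP orientation; "contact_force": force on the tool from outside, world axes, zero at the start; "ft_torque": the same for the moment, N m; "gripper_width": opening from 0.0 (shut) to 1.0 (fully open); "grasp_force": force on a finger pad.
Only numpy, scipy, OpenCV 4.12 (cv2) and the standard library are available. Lean on these libraries where they do the work, as an engineer would, in place of code of your own. Each camera call takes 0.05 s, during which the arm holds its last target. There are 200 camera calls.

## Task

File this yellow box at the dispatch bench: first take the black upright grip on the turntable and turn it, with the box on it, once all the way round (either way), so that the bench camera sees every side, and let go with the grip back about where it began. Then draw the cordless scanner out of its charging stand, raise it and tip it so that its red window looks steeply down (more down than level) at the middle of the white label on that box, from about 10 to 20 cm away. Finish while holding the scanner still in the gripper like that; the box stays lying on the turntable and the other things on the bench stay where they are.

Things in the scene. Friction and masses are not known exactly. Their poses are not given: they have to be found in the camera images.
- disc (a joint): the turntable's turning disc, an aluminium plate 250 mm across with a black mat, its top 40 mm above the bench; it carries the box. Angle in rad about the vertical, 0 at the start, growing anticlockwise seen from above; one full turn is 6.28 or -6.28. It turns without stops, with light friction (0.05 N m), and stays where it is left.
- turntable_centre (a point): the point on the turntable's axis at the top of the disc, 40 mm above the bench. It does not move in the job.
- turntable_grip (a point): the turntable's upright black round grip, 24 mm in diameter, standing on the disc 105 mm from its axis. The point is its middle, 28 mm above the disc's top; the grip reaches from 5 to 51 mm above the disc. It spins freely about its own upright axis, so a hand can hold it without turning along. At least 30 mm are free between it and the box.
- parcel_label (a point): the middle of the white bar-code label (52 x 78 mm) on the lid of the yellow lidded box that lies on the turntable; the box is 90 x 130 x 40 mm, about 0.35 kg, loose. The point lies on the lid, 80 mm above the bench; x is along the short side, y along the long side, z up.
- scanner_head (a point): the cordless gun scanner (0.22 kg): middle of its grey head, above the handle, to be gripped here from above. Head 48 mm wide (y, flat sides) and 48 mm high, from 38 mm ahead to 40 mm behind. The window looks along -x, z runs up along the handle. Ahead is the black nose, 64 mm wide, 54 mm high, ending 80 mm ahead. The handle (34 x 40 mm at its foot) ends 121 mm below the point.
- scanner_window (a point): the middle of the scanner's red window on the front of the nose, 81 mm ahead (-x) of and 1 mm below the head's middle; same axes as the head: it looks along -x.
- stand: the scanner's charging stand, fixed: a base 115 x 100 mm with an open-topped upright socket, rim 62 mm and floor 20 mm above the bench, 1.5 mm of play round the handle. Origin: on the bench under the socket; the window faces the stand's -x. The handle's foot stands 42 mm deep in the socket and lifts straight out with almost no force.
- box_near: bystander: small yellow box, 65 x 45 x 30 mm, near the robot; origin under its middle
- box_far: bystander: two flat yellow boxes as one piece, 85 x 120 x 60 mm, beyond the work; origin under its middle
- stapler: bystander: blue and black stapler, 125 x 36 x 40 mm; origin under its middle
- tape_dispenser: bystander: black bench tape dispenser with a brown roll, 190 x 70 x 112 mm; origin under its middle
- pen_cup: bystander: grey cup of pens, 76 mm across, 135 mm high with the pens; origin under its middle
- tape_measure: bystander: yellow tape measure, 66 x 36 x 62 mm, standing; origin under its middle
There are look-alikes about, which are no part of the job. What is shaped like the part that bears parcel_label but turquoise is not meant.

How it is judged:
On the way, in this order (a step that is already met when the one before it is completed fails the run):
1. the turntable has been turned once all the way round and let go at one full turn, within 20 degrees ((value of joint disc between 5.93 and 6.63 rad or value of joint disc between -6.63 and -5.93 rad) and contact force between the fingers and disc below 0.1 N), for 0.2 s.
2. the scanner has been drawn right out of its stand in the gripper (z of scanner_head in the frame of stand above 0.19 m and contact force between scanner and stand below 0.05 N and contact force between scanner and the fingers above 1 N), for 0.1 s.
At the end, for the whole second after the job is handed in: Scanner held still in the gripper, head over 150 mm up, touching nothing else; window 60 to 250 mm from the label, aimed within 30 mm of its middle and within 52 deg of straight down. Turntable within 20 deg of one full turn; box flat on it, within 30 mm of centre; bystanders within 30 mm (contact force between scanner and the fingers above 1 N and height (world z) of scanner_head above 0.15 m and contact force between scanner and stand below 0.05 N and contact force between scanner and parcel below 0.05 N and contact force between scanner and disc below 0.05 N and contact force between scanner and box_near below 0.05 N and contact force between scanner and box_far below 0.05 N and contact force between scanner and tape_dispenser below 0.05 N and contact force between scanner and pen_cup below 0.05 N and contact force between scanner and tape_measure below 0.05 N and contact force between scanner and stapler below 0.05 N and linear speed of scanner below 0.02 m/s and x of parcel_label in the frame of scanner_window between -0.25 and -0.06 m and y of parcel_label in the frame of scanner_window between -0.03 and 0.03 m and z of parcel_label in the frame of scanner_window between -0.03 and 0.03 m and angle between scanner_window's own x axis and vertical below 0.92 rad and (value of joint disc between 5.93 and 6.63 rad or value of joint disc between -6.63 and -5.93 rad) and horizontal distance between parcel_label and turntable_centre below 0.03 m and angle between parcel_label's own z axis and vertical below 0.1 rad and height (world z) of parcel_label below 0.09 m); the arm keeps its last pose, push and grip.
It fails at once if the box is tipped or pushed off its place on the turntable (30 mm off the centre) (horizontal distance between parcel_label and turntable_centre above 0.03 m or angle between parcel_label's own z axis and vertical above 0.2 rad).
It fails at once if a bystander is moved more than 30 mm (distance of any of box_near, box_far, stapler, tape_dispenser, pen_cup, tape_measure from where it was at the start of the episode above 0.03 m).
It also fails if it takes over 69 s, if anything falls off the work surface, if the arm or the gripper's body presses on something with over 40 N, if the wrist force passes 120 N, or if a joint passes its speed limit or range.

## Working session

There is one attempt and no reset: what is moved stays moved. The work goes in short steps, Python scripts to look and compute and a tool call to move; the robot and the scene stay as the last step left them, time stands still between calls to the robot, and variables do not carry over. Pictures are saved under pics/ and viewed, at most 10 in all, crops included, and the job is handed in when it is done.

Besides the shell and the picture viewer there is one more tool, called after "Request:" by a JSON object that holds its "name" and its "arguments", one argument or row to a line. jog_arm: Moves the arm, as the interface text tells. Shift numbers are shares of 50 cm and turn numbers shares of 1.5 rad, none past 1 either way. Its arguments: {"type":"object","properties":{"motion":{"type":"string"}},"required":["motion"]}

```bash
mkdir -p pics
cat > h.py <<'E'
import numpy as np, cv2
from plant import *
from scipy.spatial.transform import Rotation as R
def save(c,n):
    f=grab_frame(c); cv2.imwrite(f'pics/{n}.png',f['color'][:,:,::-1]); return f
def cloud(f):
    K=f['intrinsics'];z=f['range_z'];h,w=z.shape
    u,v=np.meshgrid(np.arange(w),np.arange(h))
    d=np.array([f['k1'],0,0,0],float)
    p=cv2.undistortPoints(np.stack([u,v],-1).reshape(-1,1,2).astype(np.float32),K,d).reshape(h,w,2)
    P=np.stack([p[...,0]*z,-p[...,1]*z,-z],-1)
    T=f['world_from_camera'];return P@T[:3,:3].T+T[:3,3]
E
python3 - <<'E'
from h import *
a=save('scene','s1');b=save('side','d1')
cv2.imwrite('pics/both.png',cv2.resize(np.hstack([a['color'],b['color']])[:,:,::-1],(800,300)))
for c in('scene','side'):
  for t in['turntable_centre','turntable_grip','parcel_label','scanner_head','scanner_window','stand','box_near','box_far','stapler','tape_dispenser','pen_cup','tape_measure']:
    print(c,t,[(np.round(r['at'],3).tolist(),round(r['p'],2)) for r in place_of(c,t)][:3])
s=state();print(s['time'],s['tool_pos'],s['tool_rot'],s['gripper_width'])
E
```

```text
scene turntable_centre [([0.518, 0.218, 0.042], 0.79), ([0.381, 0.01, -0.002], 0.67)]
scene turntable_grip [([0.62, 0.174, 0.067], 0.91)]
scene parcel_label [([0.311, -0.165, 0.041], 0.91), ([0.682, -0.262, 0.042], 0.84), ([0.524, 0.219, 0.078], 0.61)]
scene scanner_head [([0.532, -0.157, 0.139], 0.88)]
scene scanner_window [([0.451, -0.138, 0.14], 0.94), ([0.568, 0.496, 0.004], 0.43)]
scene stand [([0.53, -0.154, -0.001], 0.98)]
scene box_near [([0.381, 0.006, 0.0], 0.86), ([0.452, -0.14, 0.144], 0.33)]
scene box_far [([0.769, -0.082, -0.002], 0.58)]
scene stapler [([0.435, -0.478, 0.0], 0.86)]
scene tape_dispenser [([0.57, 0.498, 0.002], 0.92)]
scene pen_cup [([0.651, -0.438, -0.003], 0.85), ([0.769, 0.212, -0.001], 0.65)]
scene tape_measure [([0.767, 0.212, -0.003], 0.72)]
side turntable_centre [([0.519, 0.217, 0.041], 0.68), ([0.655, -0.436, 0.001], 0.19)]
side turntable_grip [([0.618, 0.175, 0.067], 0.64)]
side parcel_label [([0.224, 0.361, 0.038], 0.97), ([0.687, -0.261, 0.037], 0.76), ([0.521, 0.216, 0.082], 0.69)]
side scanner_head [([0.532, -0.152, 0.139], 0.71)]
side scanner_window [([0.448, -0.14, 0.139], 0.68), ([0.572, 0.497, 0.0], 0.59)]
side stand [([0.534, -0.153, -0.007], 0.57)]
side box_near [([0.388, 0.007, -0.001], 0.91)]
side box_far [([0.766, -0.072, 0.002], 0.62)]
side stapler [([0.619, 0.176, 0.065], 0.66), ([0.436, -0.474, -0.003], 0.61)]
side tape_dispenser [([0.571, 0.496, 0.001], 0.76)]
side pen_cup [([0.655, -0.433, 0.001], 0.93), ([0.52, 0.213, 0.079], 0.35)]
side tape_measure [([0.769, 0.209, 0.003], 0.74)]
1.3 [6.24957584e-01 9.25161131e-06 2.09912733e-01] [-7.48873261e-06  7.07095967e-01  7.07117595e-01 -1.78341098e-05] 1.0012526296869741
```

View pics/s1.png

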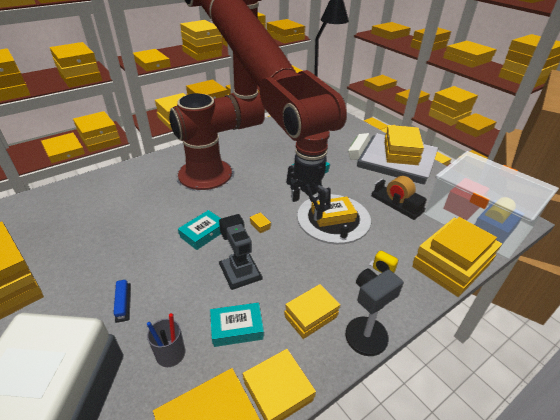

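View pics/d1.png

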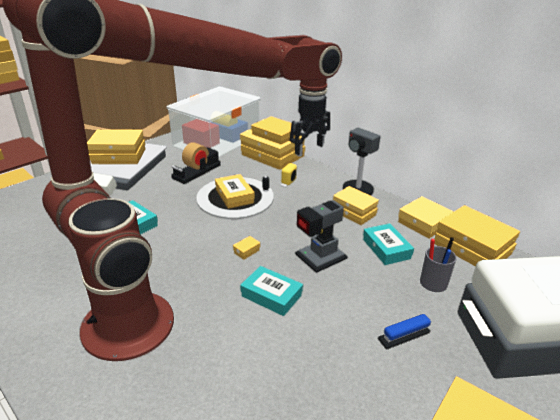

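The pictures show the yellow box on the turntable (scene ~335,212), with the black grip beside it (344,232). The scanner sits in its stand (238,250) with its nose towards the robot. A camera on a post stands at about (372,310), beyond the turntable. Next I refine the positions and work out what the post gets in the way of.

Run:
```python
from h import *
for c in('scene','side'):
  f=grab_frame(c);P=cloud(f)
  def m(t,near):
    best=None
    for r in cut_out(c,t):
      q=P[r['pixels']&(f['range_z']>0)]
      if len(q) and (best is None or np.hypot(*(np.median(q,0)[:2]-near))<np.hypot(*(np.median(best,0)[:2]-near))): best=q
    return best
  X=P.reshape(-1,3);ok=(f['range_z']>0).ravel()
  d=X[ok&(abs(X[:,2]-.04)<.004)&(np.hypot(X[:,0]-.518,X[:,1]-.217)<.14)]
  # disc rim: farthest points per azimuth
  a=np.degrees(np.arctan2(d[:,1]-.217,d[:,0]-.518))//10
  rim=np.array([d[a==k][np.argsort(np.hypot(*(d[a==k][:,:2]-[.518,.217]).T))[-3]] for k in np.unique(a) if (a==k).sum()>8])
  from scipy.optimize import least_squares
  s=least_squares(lambda p:np.hypot(rim[:,0]-p[0],rim[:,1]-p[1])-p[2],[.518,.217,.125],loss='soft_l1',f_scale=.002)
  print(c,'disc',s.x.round(4),len(rim))
  g=X[ok&(X[:,2]>.055)&(X[:,2]<.1)&(np.hypot(X[:,0]-.619,X[:,1]-.175)<.03)]
  print('grip',g.mean(0).round(4),g.min(0).round(4),g.max(0).round(4),'top',g[g[:,2]>.087].mean(0).round(4))
  h=X[ok&(X[:,2]>.155)&(X[:,2]<.175)&(np.hypot(X[:,0]-.51,X[:,1]+.15)<.1)]
  (ctr,wh,an)=cv2.minAreaRect(h[:,:2].astype(np.float32));print('scantop',np.round(ctr,4),np.round(wh,4),an,h[:,2].max())
  b=X[ok&(X[:,2]>.08)&(X[:,0]>.65)&(X[:,0]<1.0)&(X[:,1]>.0)&(X[:,1]<.5)]
  for lo,hi in((.08,.13),(.13,.18),(.18,.23),(.23,.28),(.28,.4)):
    q=b[(b[:,2]>lo)&(b[:,2]<hi)]
    if len(q)>5: print('post',lo,len(q),np.percentile(q,2,axis=0).round(3),np.percentile(q,98,axis=0).round(3))
print(state()['tool_pos'])
```

```text
scene disc [0.5252 0.2176 0.1225] 31
grip [0.6229 0.1698 0.0767] [0.6084 0.1616 0.0551] [0.6316 0.1827 0.0934] top [0.6211 0.1725 0.0892]
scantop [ 0.5113 -0.1513] [0.0642 0.1227] 77.26241302490234 0.17012510208951093
post 0.08 2189 [0.799 0.3   0.082] [0.956 0.479 0.13 ]
post 0.13 644 [0.824 0.014 0.13 ] [0.939 0.461 0.175]
post 0.18 466 [0.853 0.001 0.183] [0.926 0.044 0.22 ]
post 0.23 12 [0.678 0.    0.254] [0.683 0.006 0.273]
post 0.28 210 [0.653 0.    0.298] [0.699 0.021 0.398]
side disc [0.522  0.2149 0.1225] 31
grip [0.6149 0.1669 0.0755] [0.6043 0.1593 0.0557] [0.6278 0.1802 0.0932] top [0.6164 0.1702 0.0902]
scantop [ 0.5062 -0.1548] [0.0675 0.1213] 74.45165252685547 0.17176857824062586
post 0.08 1036 [0.791 0.295 0.082] [0.932 0.484 0.13 ]
post 0.13 88 [0.821 0.001 0.13 ] [0.928 0.45  0.178]
post 0.18 163 [0.842 0.001 0.182] [0.918 0.042 0.218]
post 0.23 28 [0.664 0.001 0.247] [0.672 0.01  0.278]
post 0.28 28 [0.666 0.    0.281] [0.696 0.007 0.332]
[ 6.24968143e-01 -2.29420101e-06  2.09891731e-01]
```

Request:
{"name": "jog_arm", "arguments": {
  "motion": "60 0.07 0 0.02 0 0 -0.12; 60 0.14 0 0.04 0 0 -0.24; 60 0.21 0 0.06 0 0 -0.36; 60 0.28 -0.01 0.09 0 0 -0.48; 60 0.346 -0.012 0.12 0 0 -0.6"
}}

```text
time: 2.02
tool_pos: [0.6188, 0.1742, 0.1496]
tool_rot: [0.0, 0.326, 0.945, 0.0]
contact_force: [-0.0, 0.4, -0.1]
gripper_width: 0.601
grasp_force: 0.0
```

Request:
{"name": "jog_arm", "arguments": {
  "motion": "60 0 0 0 0 0 -0.1; 60 0 0 0 0 0 -0.2; 60 0 0 0 0 0 -0.296; 60 0 0 0 0 0 -0.296; 60 0 0 0 0 0 -0.296"
}}

```text
time: 2.65
tool_pos: [0.619, 0.173, 0.1499]
tool_rot: [0.0, 0.114, 0.993, 0.0]
contact_force: [-0.6, 0.2, -0.2]
gripper_width: 0.597
grasp_force: 0.0
```

```bash
cat >> h.py <<'E'
def togo(p,unit=.5):
    s=state();r=R.from_quat(np.roll(s['tool_rot'],-1)).as_matrix()
    return (r.T@(np.array(p)-s['tool_pos'])/unit).round(4)
E
python3 - <<'E'
from h import *
s=state();print(s['time'],s['tool_pos'].round(4),R.from_quat(np.roll(s['tool_rot'],-1)).as_matrix().round(3).tolist(),s['joint_pos'])
f=save('wrist','w1')
P=cloud(f);X=P[f['range_z']>0];g=X[(X[:,2]>.086)&(X[:,2]<.097)&(np.hypot(X[:,0]-.619,X[:,1]-.173)<.03)];print(len(g),g.mean(0).round(4),g.min(0),g.max(0))
for t in('turntable_grip','turntable_centre','parcel_label'):
  print(t,[(r['at'],r['p']) for r in place_of('wrist',t)][:3])
print(togo([.619,.173,.056]))
E
```

```text
2.65 [0.619  0.173  0.1499] [[-0.974, 0.227, 0.0], [0.227, 0.974, 0.0], [-0.0, 0.0, -1.0]] [ 1.56801927e-01  1.35824762e-01  1.62584170e+00  6.07359445e-06
  1.37991127e+00 -1.18517642e+00]
622 [0.6184 0.1757 0.0895] [0.6083724  0.16457692 0.08601848] [0.62948208 0.18631295 0.09327638]
turntable_grip []
turntable_centre [([0.7698, -0.0793, 0.0004], 0.56)]
parcel_label [([0.5203, 0.218, 0.0793], 0.74)]
[0.000e+00 1.000e-04 1.879e-01]
```

View pics/w1.png

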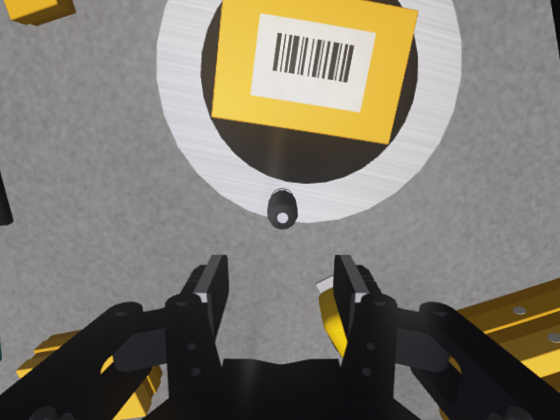

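The wrist picture shows the grip (282,215) midway between the fingers and the yellow box clear of them. I descend and grip it.

Request:
{"name": "jog_arm", "arguments": {
  "motion": "60 0 0.004 0.05 0 0 0; 60 0 0.004 0.1 0 0 0; 60 0 0.004 0.15 0 0 0; 60 0 0.004 0.186 0 0 0; 60 0 0.004 0.186 0 0 0"
}}

```text
time: 3.48
tool_pos: [0.6181, 0.1747, 0.055]
tool_rot: [-0.002, 0.113, 0.994, -0.0]
contact_force: [0.1, 0.1, -0.3]
gripper_width: 0.598
grasp_force: 0.0
```

Request:
{"name": "jog_arm", "arguments": {
  "motion": "25 0 0 0 0 0 0; 20 0 0 0 0 0 0; 20 0 0 0 0 0 0; 20 0 0 0 0 0 0; 20 0 0 0 0 0 0"
}}

```text
time: 4.1
tool_pos: [0.6207, 0.1752, 0.0588]
tool_rot: [0.001, 0.113, 0.994, 0.0]
contact_force: [0.4, -0.1, 5.6]
gripper_width: 0.243
grasp_force: 58.9
```

```bash
cat > circ.py <<'E'
from h import *
import sys
# waypoints round the turntable in tool units, from the measured pose; args: centre x y, first and last disc angle (deg), radius
cx,cy,a0,a1,r,b=map(float,sys.argv[1:7])
s=state();print(s['time'],s['tool_pos'].round(4),s['gripper_width'],s['contact_force'].round(1))
t=s['tool_pos'];print('polar',np.hypot(t[0]-cx,t[1]-cy),np.degrees(np.arctan2(t[1]-cy,t[0]-cx)))
Rm=R.from_quat(np.roll(s['tool_rot'],-1)).as_matrix()
base=np.array([cx+r*np.cos(np.radians(b+a0)),cy+r*np.sin(np.radians(b+a0)),t[2]])
A=np.radians(b+np.arange(a0+12,a1+1,12))
for i in range(0,len(A),5):
    p=np.stack([cx+r*np.cos(A[i:i+5]),cy+r*np.sin(A[i:i+5]),0*A[i:i+5]+t[2]],1)
    print('; '.join('20 %.3f %.3f 0 0 0 0'%tuple(q[:2]) for q in (p-base)@Rm/.5)); base=p[-1]
E
python3 circ.py .521 .217 0 360 .1064 -23.5
```

```text
4.1 [0.6207 0.1752 0.0588] 0.24255047532168614 [ 0.4 -0.1  5.6]
polar 0.10813620931008316 -22.730847328852814
20 -0.003 0.044 0 0 0 0; 20 0.002 0.088 0 0 0 0; 20 0.017 0.130 0 0 0 0; 20 0.040 0.168 0 0 0 0; 20 0.071 0.201 0 0 0 0
20 0.037 0.025 0 0 0 0; 20 0.078 0.042 0 0 0 0; 20 0.122 0.050 0 0 0 0; 20 0.166 0.049 0 0 0 0; 20 0.209 0.039 0 0 0 0
20 0.040 -0.019 0 0 0 0; 20 0.075 -0.046 0 0 0 0; 20 0.104 -0.080 0 0 0 0; 20 0.126 -0.119 0 0 0 0; 20 0.138 -0.162 0 0 0 0
20 0.003 -0.044 0 0 0 0; 20 -0.002 -0.088 0 0 0 0; 20 -0.017 -0.130 0 0 0 0; 20 -0.040 -0.168 0 0 0 0; 20 -0.071 -0.201 0 0 0 0
20 -0.037 -0.025 0 0 0 0; 20 -0.078 -0.042 0 0 0 0; 20 -0.122 -0.050 0 0 0 0; 20 -0.166 -0.049 0 0 0 0; 20 -0.209 -0.039 0 0 0 0
20 -0.040 0.019 0 0 0 0; 20 -0.075 0.046 0 0 0 0; 20 -0.104 0.080 0 0 0 0; 20 -0.126 0.119 0 0 0 0; 20 -0.138 0.162 0 0 0 0
```

Request:
{"name": "jog_arm", "arguments": {
  "motion": "20 -0.003 0.044 0 0 0 0; 20 0.002 0.088 0 0 0 0; 20 0.017 0.130 0 0 0 0; 20 0.040 0.168 0 0 0 0; 20 0.071 0.201 0 0 0 0"
}}

```text
time: 4.72
tool_pos: [0.6086, 0.2824, 0.0588]
tool_rot: [0.001, 0.113, 0.994, 0.0]
contact_force: [-2.3, -2.0, 9.1]
gripper_width: 0.251
grasp_force: 59.5
```

```bash
python3 circ.py .521 .217 60 120 .1064 -23.5
```

```text
4.725 [0.6086 0.2824 0.0588] 0.25097353272836137 [-2.3 -2.   9.1]
polar 0.10933318514932185 36.7568671750648
20 0.037 0.025 0 0 0 0; 20 0.078 0.042 0 0 0 0; 20 0.121 0.050 0 0 0 0; 20 0.166 0.049 0 0 0 0; 20 0.209 0.039 0 0 0 0
```

Request:
{"name": "jog_arm", "arguments": {
  "motion": "20 0.037 0.025 0 0 0 0; 20 0.078 0.042 0 0 0 0; 20 0.122 0.050 0 0 0 0; 20 0.166 0.049 0 0 0 0; 20 0.209 0.039 0 0 0 0"
}}

```text
time: 5.35
tool_pos: [0.5109, 0.3229, 0.0588]
tool_rot: [0.002, 0.112, 0.994, -0.001]
contact_force: [1.5, -9.8, 9.7]
gripper_width: 0.245
grasp_force: 59.6
```

Request:
{"name": "jog_arm", "arguments": {
  "motion": "20 0.040 -0.019 0 0 0 0; 20 0.075 -0.046 0 0 0 0; 20 0.104 -0.080 0 0 0 0; 20 0.126 -0.119 0 0 0 0; 20 0.138 -0.162 0 0 0 0"
}}

```text
time: 5.98
tool_pos: [0.4279, 0.2594, 0.0589]
tool_rot: [0.005, 0.113, 0.994, 0.0]
contact_force: [12.1, -4.0, 2.3]
gripper_width: 0.244
grasp_force: 58.9
```

Request:
{"name": "jog_arm", "arguments": {
  "motion": "20 0.003 -0.044 0 0 0 0; 20 -0.002 -0.088 0 0 0 0; 20 -0.017 -0.130 0 0 0 0; 20 -0.040 -0.168 0 0 0 0; 20 -0.071 -0.201 0 0 0 0"
}}

```text
time: 6.6
tool_pos: [0.4405, 0.1557, 0.0589]
tool_rot: [0.005, 0.113, 0.994, 0.003]
contact_force: [11.7, 8.8, -2.8]
gripper_width: 0.247
grasp_force: 58.9
```

Request:
{"name": "jog_arm", "arguments": {
  "motion": "20 -0.037 -0.025 0 0 0 0; 20 -0.078 -0.042 0 0 0 0; 20 -0.122 -0.050 0 0 0 0; 20 -0.166 -0.049 0 0 0 0; 20 -0.209 -0.039 0 0 0 0"
}}

```text
time: 7.22
tool_pos: [0.5359, 0.1139, 0.0588]
tool_rot: [0.001, 0.113, 0.994, 0.002]
contact_force: [-0.7, 8.6, 9.6]
gripper_width: 0.244
grasp_force: 60.2
```

```bash
python3 circ.py .521 .217 300 360 .1064 -23.5
python3 - <<'E'
from h import *
print(place_of('scene','parcel_label'))
E
```

```text
7.225 [0.5359 0.1139 0.0588] 0.24422483673460674 [-0.7  8.6  9.6]
polar 0.10421218213600715 -81.75360496052956
20 -0.040 0.019 0 0 0 0; 20 -0.075 0.046 0 0 0 0; 20 -0.104 0.080 0 0 0 0; 20 -0.126 0.119 0 0 0 0; 20 -0.138 0.162 0 0 0 0
[{'at': [0.5215, 0.2159, 0.0769], 'p': 0.94}, {'at': [0.6878, -0.2607, 0.0407], 'p': 0.78}, {'at': [0.314, -0.1647, 0.0399], 'p': 0.75}]
```

Request:
{"name": "jog_arm", "arguments": {
  "motion": "20 -0.040 0.019 0 0 0 0; 20 -0.075 0.046 0 0 0 0; 20 -0.104 0.080 0 0 0 0; 20 -0.126 0.119 0 0 0 0; 20 -0.138 0.162 0 0 0 0"
}}

```text
time: 7.9
tool_pos: [0.6213, 0.1762, 0.0588]
tool_rot: [0.001, 0.113, 0.994, 0.0]
contact_force: [-2.1, 0.7, 9.8]
gripper_width: 0.248
grasp_force: 61.7
```

Request:
{"name": "jog_arm", "arguments": {
  "motion": "20 0 0 0 0 0 0; 60 0 0 0 0 0 0; 60 0 0 0 0 0 0; 60 0 0 0 0 0 0; 60 0 0 0 0 0 0"
}}

```text
time: 8.52
tool_pos: [0.619, 0.1747, 0.0565]
tool_rot: [-0.0, 0.113, 0.994, -0.0]
contact_force: [-0.4, -0.2, 0.0]
gripper_width: 0.599
grasp_force: 0.0
```

Request:
{"name": "jog_arm", "arguments": {
  "motion": "60 0 0 -0.05 0 0 0; 60 0 0 -0.1 0 0 0; 60 0 0 -0.2 0 0 0; 70 0 0 -0.3 0 0 0; 85 0 0 -0.4 0 0 0"
}}

```text
time: 9.15
tool_pos: [0.6191, 0.1748, 0.2584]
tool_rot: [-0.0, 0.113, 0.994, -0.0]
contact_force: [0.4, 0.3, 0.2]
gripper_width: 0.847
grasp_force: 0.0
```

Run:
```python
from h import *
s=state();print(s['time'],s['tool_pos'].round(4),s['gripper_width'],s['contact_force'].round(1))
f=save('scene','s2')
for c in('scene','side'):
  f=grab_frame(c)
  for t in('turntable_grip','parcel_label'):print(c,t,[(np.round(r['at'],4),r['p']) for r in place_of(c,t)])
print(togo([.532,-.1545,.26]))
```

```text
9.15 [0.6191 0.1748 0.2584] 0.8466493298896345 [0.4 0.3 0.2]
scene turntable_grip [(array([0.6188, 0.1767, 0.0709]), 0.77)]
scene parcel_label [(array([ 0.3141, -0.1662,  0.0437]), 0.74), (array([0.2308, 0.362 , 0.0398]), 0.73), (array([ 0.6833, -0.2612,  0.0417]), 0.69), (array([0.5222, 0.217 , 0.0762]), 0.66), (array([ 7.738e-01,  2.098e-01, -2.000e-04]), 0.47), (array([ 0.53  , -0.1552, -0.0058]), 0.29)]
side turntable_grip [(array([0.6213, 0.179 , 0.0699]), 0.6), (array([ 0.4531, -0.1369,  0.1398]), 0.26)]
side parcel_label [(array([ 0.6889, -0.2626,  0.0356]), 0.91), (array([ 0.3086, -0.1659,  0.0388]), 0.77), (array([0.5178, 0.2156, 0.0796]), 0.71), (array([0.5176, 0.2145, 0.0391]), 0.33)]
[ 0.0203 -0.6805 -0.0102]
```

Request:
{"name": "jog_arm", "arguments": {
  "motion": "100 0 -0.1 0 0 0 0; 100 0 -0.2 0 0 0 0; 100 0 -0.3 0 0 0 0; 100 0.01 -0.4 0 0 0 0; 100 0.01 -0.5 0 0 0 0"
}}

```text
time: 10.12
tool_pos: [0.5568, -0.0687, 0.2547]
tool_rot: [-0.002, 0.113, 0.994, 0.0]
contact_force: [0.9, -0.1, 0.9]
gripper_width: 0.999
grasp_force: 0.0
```

Request:
{"name": "jog_arm", "arguments": {
  "motion": "100 0 -0.08 0 0 0 0; 100 0 -0.14 0 0 0 0; 100 0.01 -0.18 0 0 0 0; 100 0.01 -0.18 0 0 0 0; 100 0.01 -0.18 0 0 0 0"
}}

```text
time: 10.75
tool_pos: [0.5333, -0.1532, 0.2565]
tool_rot: [-0.0, 0.113, 0.994, 0.0]
contact_force: [0.6, -0.0, 0.6]
gripper_width: 1.0
grasp_force: 0.0
```

Run:
```python
from h import *
s=state();print(s['time'],s['tool_pos'].round(4),s['gripper_width'])
f=save('wrist','w2')
P=cloud(f);X=P[f['range_z']>0]
h=X[(X[:,2]>.15)&(X[:,2]<.178)&(np.hypot(X[:,0]-.51,X[:,1]+.15)<.1)]
print(len(h),cv2.minAreaRect(h[:,:2].astype(np.float32)),h.max(0))
for t in('scanner_head','scanner_window','stand'):print(t,[(np.round(r['at'],4),r['p']) for r in place_of('wrist',t)][:2])
r=R.from_quat(np.roll(s['tool_rot'],-1)).as_matrix();print(np.degrees(np.arctan2(r[1,0],r[0,0])),togo([.532,-.1545,.12]))
```

```text
10.75 [ 0.5333 -0.1532  0.2565] 0.9999969138722561
9284 ((0.5113391280174255, -0.149082213640213), (0.06346949934959412, 0.12227897346019745), 79.0550537109375) [ 0.57267043 -0.10742186  0.16923844]
scanner_head [(array([ 0.525 , -0.1532,  0.1439]), 0.65)]
scanner_window []
stand []
167.04630916517104 [ 0.0024 -0.0032  0.2738]
```

View pics/w2.png

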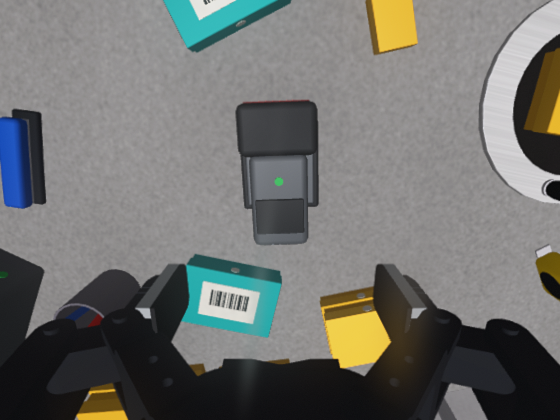

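The wrist picture shows the scanner head (279,180) well centred between the fingers, about 2° off in yaw. I descend and grip it.

Request:
{"name": "jog_arm", "arguments": {
  "motion": "100 0.004 0 0.06 0 0 -0.02; 100 0.004 0 0.13 0 0 -0.023; 100 0.004 0 0.19 0 0 -0.023; 100 0.004 0 0.24 0 0 -0.023; 100 0.004 0 0.273 0 0 -0.023"
}}

```text
time: 11.58
tool_pos: [0.5309, -0.1529, 0.119]
tool_rot: [-0.001, 0.096, 0.995, 0.0]
contact_force: [0.5, 0.2, 0.3]
gripper_width: 1.001
grasp_force: 0.0
```

Request:
{"name": "jog_arm", "arguments": {
  "motion": "100 0 0 0 0 0 0; 45 0 0 0 0 0 0; 40 0 0 0 0 0 0; 40 0 0 0 0 0 0; 40 0 0 0 0 0 0"
}}

```text
time: 12.2
tool_pos: [0.5325, -0.1542, 0.1222]
tool_rot: [0.002, 0.096, 0.995, -0.0]
contact_force: [1.6, -0.1, 5.3]
gripper_width: 0.544
grasp_force: 64.7
```

Request:
{"name": "jog_arm", "arguments": {
  "motion": "35 0 0 -0.04 0 0 0; 35 0 0 -0.08 0 0 0; 35 0 0 -0.12 0 0 0; 35 0 0 -0.18 0 0 0; 35 0 0 -0.24 0 0 0"
}}

```text
time: 12.82
tool_pos: [0.531, -0.1536, 0.2422]
tool_rot: [-0.0, 0.096, 0.995, -0.0]
contact_force: [0.1, 0.3, -1.7]
gripper_width: 0.548
grasp_force: 64.0
```

Request:
{"name": "jog_arm", "arguments": {
  "motion": "35 0 0 -0.06 0 0 0; 35 0 0 -0.12 0 0 0; 35 0 0 -0.18 0 0 0; 35 0 0 -0.18 0 0 0; 35 0 0 -0.18 0 0 0"
}}

```text
time: 13.45
tool_pos: [0.5308, -0.1534, 0.3294]
tool_rot: [-0.001, 0.096, 0.995, 0.0]
contact_force: [0.2, 0.3, -1.2]
gripper_width: 0.547
grasp_force: 64.1
```

```bash
cat > tgt.py <<'E'
from h import *
# head target: label + dist along -f ; f pitched down by p, horizontal heading towards az (deg)
L=np.array([.5205,.2165,.08]);p=np.radians(52);az=np.radians(180+16)
f=np.array([np.cos(p)*np.cos(az),np.cos(p)*np.sin(az),-np.sin(p)])
s=state();Rm=R.from_quat(np.roll(s['tool_rot'],-1)).as_matrix()
print(s['time'],s['tool_pos'].round(4),s['gripper_width'],s['grasp_force'],s['joint_pos'].round(2),'tool x',Rm[:,0].round(3))
y=np.cross([0,0,1.],-f);y/=np.linalg.norm(y);z=np.cross(-f,y)   # scanner axes
Rt=np.stack([f,y,-z],1)                    # tool x = f, tool z = -scanner z
if Rm[:,1]@y<0: pass
print('det',np.linalg.det(Rt))
H=L-(.081+.13)*f; tcp=H+Rt[:,2]*.019
print('tcp',tcp,'head',H)
d=R.from_matrix(Rm.T@Rt).as_rotvec()
print('shift',(Rm.T@(tcp-s['tool_pos'])/.5).round(4),'turn',(d/1.5).round(4),np.degrees(np.linalg.norm(d)))
E
python3 tgt.py
```

```text
13.45 [ 0.5308 -0.1534  0.3294] 0.5470122867917706 64.11073565483093 [-0.42 -0.16  1.62 -0.    1.68 -1.79] tool x [-0.982  0.191  0.002]
det 1.0000000000000004
tcp [0.6597645  0.25643345 0.2345727 ] head [0.64537229 0.25230655 0.24627027]
shift [-0.0968  0.8539  0.1898] turn [-0.1422 -0.5945 -0.2926] 58.240016033713296
```

Request:
{"name": "jog_arm", "arguments": {
  "motion": "35 -0.01 0.08 0 -0.014 -0.059 -0.029; 35 -0.02 0.17 0 -0.028 -0.119 -0.058; 35 -0.03 0.26 0 -0.043 -0.178 -0.088; 35 -0.04 0.35 0 -0.057 -0.238 -0.117; 35 -0.05 0.44 0 -0.071 -0.297 -0.146"
}}

```text
time: 14.08
tool_pos: [0.597, 0.0589, 0.3276]
tool_rot: [0.224, -0.015, 0.974, 0.032]
contact_force: [-0.7, -0.6, -0.6]
gripper_width: 0.547
grasp_force: 64.0
```

```bash
python3 tgt.py
```

```text
14.075 [0.597  0.0589 0.3276] 0.5466404336374456 64.02881026268005 [-0.08 -0.37  1.85  0.11  1.22 -1.69] tool x [-0.899 -0.016 -0.437]
det 1.0000000000000004
tcp [0.6597645  0.25643345 0.2345727 ] head [0.64537229 0.25230655 0.24627027]
shift [-0.038   0.3783  0.2486] turn [-0.0708 -0.2975 -0.1458] 29.11388899644982
```

Request:
{"name": "jog_arm", "arguments": {
  "motion": "35 -0.008 0.08 0.04 -0.014 -0.06 -0.029; 35 -0.016 0.16 0.09 -0.028 -0.12 -0.058; 35 -0.023 0.23 0.14 -0.043 -0.18 -0.088; 35 -0.031 0.31 0.2 -0.057 -0.24 -0.117; 35 -0.038 0.378 0.249 -0.071 -0.297 -0.146"
}}

```text
time: 14.7
tool_pos: [0.6592, 0.256, 0.2325]
tool_rot: [0.433, -0.126, 0.891, 0.061]
contact_force: [0.5, 0.7, -1.6]
gripper_width: 0.546
grasp_force: 64.1
```

Request:
{"name": "jog_arm", "arguments": {
  "motion": "35 0 0 0 0 0 0; 35 0 0 0 0 0 0; 35 0 0 0 0 0 0; 35 0 0 0 0 0 0; 35 0 0 0 0 0 0"
}}

```text
time: 15.32
tool_pos: [0.6615, 0.2543, 0.2384]
tool_rot: [0.435, -0.124, 0.89, 0.06]
contact_force: [-0.1, 0.5, -2.3]
gripper_width: 0.545
grasp_force: 64.1
```

```bash
python3 tgt.py
python3 - <<'E'
from h import *
save('side','d3');save('scene','s3')
for c in('scene','side'):
  W=place_of(c,'scanner_window');H=place_of(c,'scanner_head')
  for n in('scanner_window','scanner_head','parcel_label','turntable_grip'): print(c,n,[(np.round(r['at'],4).tolist(),round(r['p'],2)) for r in place_of(c,n)])
E
```

```text
15.325 [0.6615 0.2543 0.2384] 0.5450204663492182 64.09719586372375 [ 0.25 -0.25  2.05  0.04  0.44 -1.62] tool x [-0.591 -0.169 -0.789]
det 1.0000000000000004
tcp [0.6597645  0.25643345 0.2345727 ] head [0.64537229 0.25230655 0.24627027]
shift [0.0074 0.0051 0.0029] turn [-0.0011  0.0012 -0.0003] 0.14550800741580078
scene scanner_window [([0.599, 0.2343, 0.1807], 0.68)]
scene scanner_head [([0.6465, 0.2459, 0.2459], 0.77)]
scene parcel_label [([0.5232, 0.2173, 0.0773], 0.91), ([0.686, -0.2616, 0.0425], 0.72), ([0.3104, -0.1653, 0.0415], 0.7), ([0.2267, 0.3634, 0.0385], 0.67), ([0.5201, 0.2168, 0.0448], 0.27)]
scene turntable_grip [([0.6205, 0.1767, 0.0654], 0.97)]
side scanner_window [([0.6013, 0.2355, 0.1813], 0.83), ([0.6191, 0.1774, 0.0651], 0.26)]
side scanner_head [([0.6486, 0.2489, 0.2445], 0.68)]
side parcel_label [([0.3078, -0.1685, 0.0401], 0.92), ([0.6901, -0.261, 0.0377], 0.89), ([0.2255, 0.3567, 0.0357], 0.83), ([0.5199, 0.2186, 0.0786], 0.67), ([0.4331, -0.4762, -0.0045], 0.46)]
side turntable_grip [([0.6189, 0.1791, 0.0689], 0.71), ([0.3883, 0.0081, 0.0001], 0.32)]
```

View pics/s3.png

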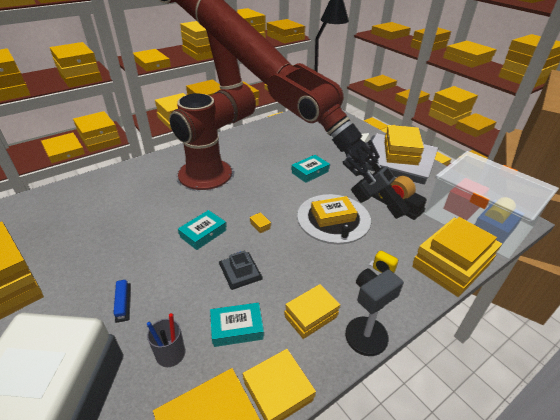

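View pics/d3.png

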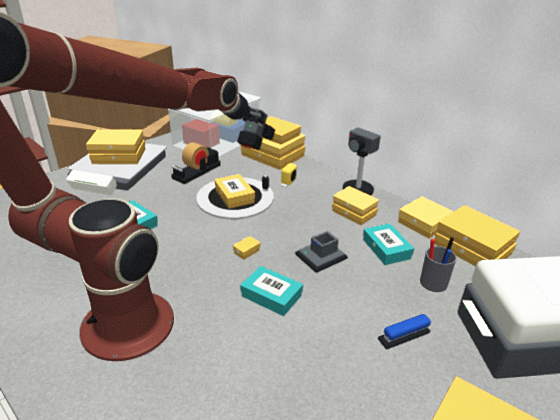

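Both pictures show the scanner held above the yellow box, nose down (scene ~395,195; side ~260,130). The stand is empty, and the bystanders and grip are in place. The measured window aims within about 5 mm of the label middle from 13 cm. I let it settle once more and hand in.

Request:
{"name": "jog_arm", "arguments": {
  "motion": "35 0 0 0 0 0 0; 35 0 0 0 0 0 0; 35 0 0 0 0 0 0; 35 0 0 0 0 0 0; 35 0 0 0 0 0 0"
}}

```text
time: 16.65
tool_pos: [0.6611, 0.2548, 0.2372]
tool_rot: [0.434, -0.125, 0.89, 0.061]
contact_force: [-0.3, 0.4, -1.3]
gripper_width: 0.546
grasp_force: 64.1
```

Run:
```python
from h import *
s=state();print(s['tool_pos'].round(4),abs(s['joint_vel']).max(),s['grasp_force'])
if abs(s['joint_vel']).max()<.02: print(job_done())
```

```text
[0.6611 0.2548 0.2372] 0.0013762832115726117 64.0975034236908
the job is handed in; nothing more can be done
None
```

I turned the turntable one full turn, let go with the grip back where it began, and handed in holding the scanner still, aimed steeply down within about 5 mm of the label's middle from about 13 cm; no verdict came back.

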